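# Take the lens off a bayonet camera mount

## Task

Take the lens off the camera that lies on its back: push the red release button beside the lens fully in (it stays in), turn the lens anticlockwise (seen from above), feeling with a light lift for the place where it comes free, and lift it straight off. Stand the lens gently upright, mount end down, in the round blue-rimmed lens rest and let go. Never force the button, the lens, the mount or the rest, and leave the pen, solder spool and jar alone.

Things in the scene. Friction and masses are not known exactly. Their poses are not given: they have to be found in the camera images.
- camera: black camera body on its back on a fixed aluminium service plate (124 x 170 mm, long side along its y). Origin: under the lens axis at table level; z up. Black front face 41 mm above the origin; hand grip at the -y end, 48 mm high. While the button is out a pin blocks turning the lens. More than 30 N between lens and camera, or 35 N from the robot on camera or button, does damage
- mount_top (a point): on the lens axis, level with the top of the metal mount ring (72 mm across, 51.5 mm above the camera's origin); axes as the camera's. Two lugs of the lens sit under a roof in it: until free, the lens lifts only 1.5 mm. The roof's two gaps, hidden under the lens, differ from mount to mount: see lens_grip
- lens_grip (a point): on the lens axis, 52 mm above the lens origin, middle of the ribbed barrel; axes as the lens's. With the button in, the lens comes free at one angle 0.62 to 1.45 rad (35 to 83 degrees) anticlockwise of yaw 0 relative to the camera, with 0.05 to 0.09 rad play either way. Nothing stops it there (first stop near 2 rad): feel for it with light lifts; a lift stopped after 1.5 mm means not there
- release_button (a joint): travel of the red release button, m: 0 out, 0.006 fully in. Pushed straight down, needs about 4 N, stays where it is left, bottoms hard; the lens is unlocked above 0.005
- button_top (a point): centre of the top of the red release button (18 mm across), 58 mm from the lens axis on the camera's +y side; when out it stands 10 mm above the camera's front face, fully in 4 mm; a dark collar of 25 mm diameter and 3 mm height surrounds it
- lens: lens, 72 mm tall, 0.15 to 0.3 kg, upright in the mount. Origin: centre of its tail's underside, on the camera's front face; z up. Tail 38 mm across to 12 mm up, two lugs at its foot along +x and -x (5 mm high, reaching 25 mm from the axis); flange 64 mm across, 12 to 18 mm up; black barrel 52 mm across, 18 to 72 mm up. Yaw 0 relative to the camera is locked (starts within 0.04 rad)
- lens_rest: round lens rest, fixed on the blue repair mat, 84 mm across: floor 4 mm above its origin, blue rim 10 mm high, 66 mm inside. Origin: centre of its underside, z up. The lens stands in it on its tail, its origin 4 mm above the rest's. More than 40 N between lens and rest counts as dropped or rammed
- pen: white and blue pen lying on the cloth, 135 mm long, 17 mm thick, origin at the centre of its underside; bystander
- spool: solder spool lying flat, 59 mm across and 20 mm high, origin at the centre of its underside; bystander
- jar: small dark jar with a white lid, 33 mm across and 25 mm high, origin at the centre of its underside; bystander
Mind the look-alikes: they are no part of the job. What is shaped like the lens but orange is not meant.

How it is judged:
By the outcome, as a careful person would: the job done as asked, in the order asked, and still so for the second after the job is handed in, with the robot touching nothing.
It also fails if it takes over 67 s, if anything falls off the work surface, if the arm or the gripper's body presses on something with over 40 N, if the wrist force passes 120 N, or if a joint passes its speed limit or range.

## Robot

A 6-joint arm with a two-finger parallel gripper is mounted at the origin on a cart in front of the work surface, level with it; the furniture and walls round the work are solid. World frame = base frame: x ahead of the robot, y to its left, z up, the work surface at z = 0. Lengths are in mm, angles in rad, forces in N, time in s.
With the tool pointing down it reaches from about 275 to 1000 mm from the base axis. Payload 8.4 kg.
Tool frame: the origin (TCP) lies midway between the tips of the shut fingers; the grasp point (between the pads) lies 19 mm behind it; z points along the fingers, y is the line along which they close (so a half turn about z gives the same grasp; the last joint's range is limited). The gripper opens to 85 mm and grips with 20 to 120 N. Pads are 22 mm wide; open, the fingers measure 114 mm over their backs; the gripper's body (76 mm by 85 mm) begins 54 mm behind the grasp point. The pads swing forward as they close: fully open they stand 13 mm farther back than shut.
Start: joints at [-1.104, 0.353, 1.633, -0, 1.155, -0.002], TCP at [282.384, -557.572, 197.481] pointing down, gripper open.
Joint ranges: [-2.63, 2.63], [-0.92, 2.1], [0.06, 2.66], [-1.3, 4.44], [0, 2.69], [-3.02, 3.02]. Speed limits (rad/s): [2.22, 2.22, 2.79, 3.14, 3.14, 3.14].

## Interface

Orientations are given as [roll, pitch, yaw] about the fixed x, y, z axes, in that order (R = Rz(yaw) Ry(pitch) Rx(roll)).
In Python, from rig import monitor, imaging, r gives the robot as it stands.
- The arm moves only by the tool drive_tool, never from a script. Its argument "plan" is a list of rows, each an object of numbers: "x", "y", "z": the shift along the tool's x, y, z in units of 50 mm (1.0 is 50 mm); "ax", "ay", "az": the turn, a rotation vector about the tool's x, y, z in units of 6 degrees (1.0 is 6 degrees); "hand": the finger opening in mm, from 0 to 85.4. In form: [{"x": .., "y": .., "z": .., "ax": .., "ay": .., "az": .., "hand": ..}, ...]. A call has 1 to 8 rows; each row is the pose to reach, as a shift and turn from the pose commanded when the call began, along the tool's axes at that moment; what a row does not reach only later rows make up. A row lasts 1/10 s, in which the tool goes at most 50 mm and 8.59 degrees, less where a joint would pass 70% of its speed; a pose out of reach is approached as far as the arm can. A call with a gripper value outside its range is refused whole. The fingers move at their own pace and stop on an object; "grip_force" is the grip in N (left out, the last holds). Time passes only in rows, so rows that repeat a pose let the fingers close. It gives the time, the measured TCP pose, the force, the opening and the grip force at its end, in the units of the state.
- monitor.sense(): the state, without advancing time (a new reading comes with each control period).
- imaging.grab_frame(name): name is "side" or "top" or "wrist"; returns the picture (420x560x3 uint8, red, green, blue); there is no depth.
- imaging.camera_info(name): a dict with "mtx" (3x3 intrinsics, pixels), "dist" ([k1, k2, p1, p2, k3] as OpenCV has them; the pictures are not rectified), "R" (3x3) and "t" (3): a world point X has camera coordinates R X + t. Camera axes: x right, y down, z forward; pixel columns grow to the right and rows downward; lengths in mm; the calibration is good to about 2 mm. A picture is of the moment at which its call begins: read the wrist's pose just before it. camera_info takes no time and is no camera call; for the wrist camera it gives the pose at the moment of the call.
- r.sign_off(): hands the job in; it is judged then, once.
The state is a dict: "clock": time; "qpos": joint angles; "qvel": joint speeds; "joint_efforts": joint torques, N m; "eef_pos": TCP position; "tcp_rot": TCP orientation; "contact_force": force on the tool from outside, world axes, zero at the start; "wrist_torque": the same for the moment, N m; "opening": opening from 0.0 (shut) to 1.0 (fully open); "grasp_force": force on a finger pad.
Only numpy, scipy, OpenCV 4.12 (cv2) and the standard library are available. Lean on these libraries where they do the work, as an engineer would, in place of code of your own. Each camera call takes 0.05 s, during which the arm holds its last target. There are 200 camera calls.

## Working session

There is one attempt and no reset: what is moved stays moved. The work goes in short steps, Python scripts to look and compute and a tool call to move; the robot and the scene stay as the last step left them, time stands still between calls to the robot, and variables do not carry over. Pictures are saved under pics/ and viewed, at most 10 in all, crops included, and the job is handed in when it is done.

Besides the shell and the picture viewer there is one more tool, called after "Request:" in YAML: its name, and indented under it one key for each argument. drive_tool: Moves the arm, as the interface text tells. Its arguments: {"type":"object","properties":{"plan":{"type":"array","items":{"type":"object","properties":{"x":{"type":"number"},"y":{"type":"number"},"z":{"type":"number"},"ax":{"type":"number"},"ay":{"type":"number"},"az":{"type":"number"},"hand":{"type":"number"}}}},"grip_force":{"type":"number"}},"required":["plan"]}

```bash
ls; mkdir -p pics
python3 - <<'E'
from rig import monitor, imaging, r
import cv2,numpy as np
print(monitor.sense())
a=[]
for n in ["top","side","wrist"]:
    im=imaging.grab_frame(n); cv2.imwrite(f"pics/{n}0.png",im[:,:,::-1]); 
    c=imaging.camera_info(n); np.savez(f"{n}0.npz",im=im,**{k:np.array(v) for k,v in c.items()})
    print(n,c)
E
```

```text
pics
{'clock': 0.0, 'qpos': array([-1.10441591e+00,  3.53645332e-01,  1.63415812e+00, -5.89978017e-06,
        1.15522347e+00, -2.37237860e-03]), 'qvel': array([ 5.05712976e-04,  2.68853357e-04, -7.86749527e-04,  5.75521571e-05,
        1.25784880e-03, -2.41597914e-04]), 'joint_efforts': array([-1.69468811e-03, -6.05248117e+01, -3.42063081e+01,  1.50659880e-04,
        9.57126467e-03,  4.17275567e-05]), 'eef_pos': array([ 282.12642746, -557.08745284,  196.75322753]), 'tcp_rot': array([-3.14015838e+00,  1.99157406e-06,  4.68755182e-01]), 'contact_force': array([-0.01051684,  0.07407766,  0.06272338]), 'wrist_torque': array([-0.01305017, -0.03185485, -0.05004675]), 'grasp_force': 0.0, 'opening': 1.0000379663343808}
top {'mtx': array([[498.82138115,   0.        , 284.28942633],
       [  0.        , 498.82138115, 209.04028528],
       [  0.        ,   0.        ,   1.        ]]), 'dist': array([-0.04933698,  0.        ,  0.        ,  0.        ,  0.        ]), 'R': array([[ 0.01809512, -0.99974541, -0.01347861],
       [-0.98688409, -0.01569624, -0.16066557],
       [ 0.16041311,  0.016
[... 292 characters left out ...]
0.        ,  0.        ,  0.        ]), 'R': array([[-0.9960452 , -0.08758705, -0.01491567],
       [-0.04730179,  0.66486751, -0.74546209],
       [ 0.07520977, -0.7418084 , -0.66638112]]), 't': array([ 595.99273147,  159.45599986, 1263.29517157])}
wrist {'mtx': array([[375.17353304,   0.        , 280.01752201],
       [  0.        , 375.17353304, 210.3068482 ],
       [  0.        ,   0.        ,   1.        ]]), 'dist': array([0.0268106, 0.       , 0.       , 0.       , 0.       ]), 'R': array([[ 0.45008555, -0.89298467, -0.00117141],
       [-0.86159905, -0.43461043,  0.26222291],
       [-0.23467015, -0.11701345, -0.96500662]]), 't': array([-625.0849602 ,  -32.19335141,  379.18917567])}
```

View pics/top0.png

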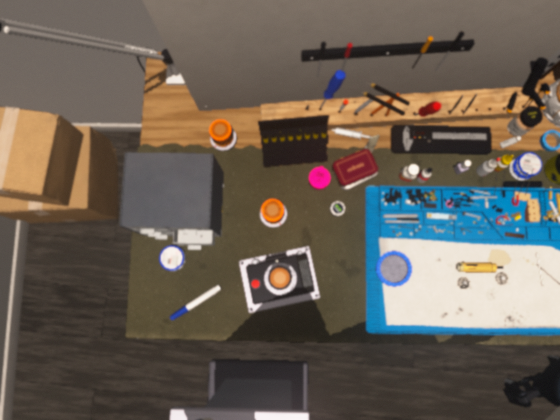

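View pics/side0.png

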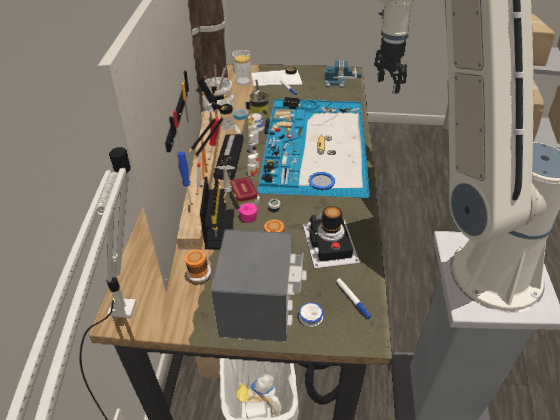

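Top view: the camera is on its plate at (280,278) with the red button at (256,284), and the blue-rimmed rest is at (394,268). Look-alikes for the lens are the orange ones at (220,130) and (273,212). For the rest, the look-alike is the white/blue ring (the spool) at (172,258). I choose the black-barrelled lens at (280,277) and the rest on the mat.

```bash
cat > h.py <<'E'
import cv2,numpy as np
def ray(c,uv):
    p=cv2.undistortPoints(np.array([[uv]],float),c["mtx"],c["dist"])[0,0]
    R,t=c["R"],c["t"]; return -R.T@t, R.T@np.array([p[0],p[1],1.])
def onz(c,uv,z):
    o,d=ray(c,uv); return o+d*(z-o[2])/d[2]
def proj(c,X):
    return cv2.projectPoints(np.array(X,float).reshape(-1,3),cv2.Rodrigues(c["R"])[0],c["t"],c["mtx"],c["dist"])[0].reshape(-1,2)
def blobs(im,lo,hi,box=None,amin=15):
    hsv=cv2.cvtColor(im,cv2.COLOR_RGB2HSV); m=cv2.inRange(hsv,lo,hi)
    if lo[0]==0: m|=cv2.inRange(hsv,(172,lo[1],lo[2]),(179,hi[1],hi[2]))
    if box is not None:
        k=np.zeros_like(m);k[box[1]:box[3],box[0]:box[2]]=255;m&=k
    n,l,s,c=cv2.connectedComponentsWithStats(m)
    return [(c[i].round(1),s[i].tolist()) for i in range(1,n) if s[i][4]>=amin],m
E
python3 - <<'E'
from h import *
T=np.load("top0.npz");S=np.load("side0.npz")
b,m=blobs(T["im"],(0,130,90),(7,255,255),(235,265,270,300),8);print("btn",b,[onz(T,x[0],51) for x in b])
b,m=blobs(S["im"],(0,130,90),(7,255,255),(320,232,350,260),6);print("btnS",b,[onz(S,x[0],51) for x in b])
b,m=blobs(T["im"],(100,90,60),(125,255,255),(372,247,415,290),15);print("rest",b)
cs=cv2.findContours(m,cv2.RETR_EXTERNAL,2)[0];c=max(cs,key=cv2.contourArea);e=cv2.fitEllipse(c);print(e,onz(T,e[0],10),onz(T,(e[0][0]+e[1][0]/2,e[0][1]),10))
# plate: bright low sat
b,m=blobs(T["im"],(0,0,150),(179,50,255),(232,240,325,318),20);print("plate",b)
c=np.vstack([x for x in cv2.findContours(m,cv2.RETR_EXTERNAL,2)[0]]);rc=cv2.minAreaRect(c);bx=cv2.boxPoints(rc)
P=np.array([onz(T,q,5) for q in bx]);print(bx,P,P.mean(0),[np.linalg.norm(P[i]-P[i-1]) for i in range(4)],[np.arctan2(*(P[i]-P[i-1])[1::-1]) for i in range(4)])
cr=cv2.resize(T["im"][235:325,225:425],None,fx=4,fy=4,interpolation=2);cv2.imwrite("pics/crop.png",cr[:,:,::-1])
E
```

```text
btn [(array([255. , 283.2]), [251, 279, 9, 9, 65])] [array([440.51694581, -33.0993543 ,  51.        ])]
btnS [(array([335.3, 244.5]), [332, 242, 8, 6, 37])] [array([440.37942151, -31.76620507,  51.        ])]
rest [(array([385.3, 268.9]), [372, 247, 40, 43, 709])]
((386.1640319824219, 268.40155029296875), (37.034671783447266, 50.72041702270508), 92.15616607666016) [ 480.76927399 -338.28924246   10.        ] [ 481.41999128 -381.99627592   10.        ]
plate [(array([307.5, 267.9]), [286, 246, 34, 53, 374]), (array([249.1, 281.4]), [239, 255, 27, 58, 501]), (array([280. , 282.4]), [264, 266, 33, 29, 330])]
[[237.26624 260.39804]
 [309.06592 245.16783]
 [320.17487 297.53867]
 [248.37518 312.76886]] [[ 493.97525304   13.84840128    5.        ]
 [ 533.15486639 -156.28789932    5.        ]
 [ 410.47073588 -183.65544711    5.        ]
 [ 372.18561983  -16.08994065    5.        ]] [452.44661878 -85.54622145   5.        ] [np.float64(125.41538611394142), np.float64(174.58924046379755), np.float64(125.69955669123374), np.float64(171.88353343044156)] [np.float64(0.24104080342991274), np.float64(-1.3444585284796342), np.float64(-2.9221128740677966), np.float64(1.7954191815539138)]
```

View pics/crop.png

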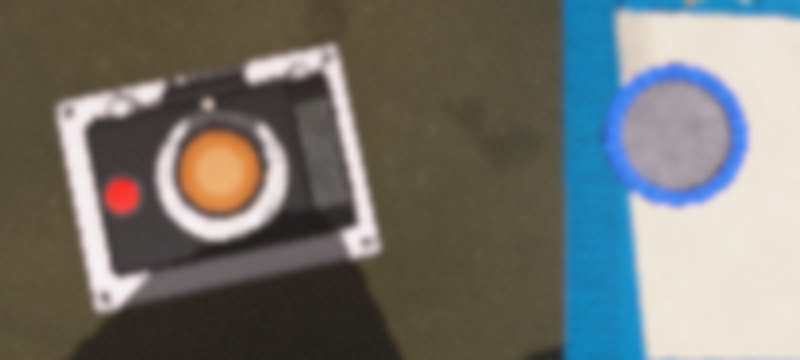

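The crop confirms it: black-barrelled lens with an amber glass at crop (215,170), button at (122,195), and the rest at (677,135), which is (394,269) in the full image. Next I move over the camera for a close look.

```bash
cat >> h.py <<'E'
from scipy.spatial.transform import Rotation as Ro
def go(s,p,yaw=None):
    R=Ro.from_euler("xyz",s["tcp_rot"]); d=R.inv().apply(np.array(p)-s["eef_pos"])/50
    if yaw is None: yaw=s["tcp_rot"][2]
    rv=(R.inv()*Ro.from_euler("xyz",[np.pi,0,yaw])).as_rotvec(degrees=True)/6
    print("go xyz",d.round(3),"a",rv.round(3))
E
python3 - <<'E'
from h import *
from rig import monitor
s=monitor.sense();W=np.load("wrist0.npz")
R=Ro.from_euler("xyz",s["tcp_rot"])
print("cam in tool",R.inv().apply(-W["R"].T@W["t"]-s["eef_pos"]), "axis in tool",R.inv().apply(W["R"][2]))
T=np.load("top0.npz");print("rest",onz(T,(394.2,268.8),8))
go(s,(410,-70,240),0.225)
E
```

```text
cam in tool [  67.14093824    0.84930561 -176.71528342] axis in tool [-2.62225107e-01 -6.02377678e-04  9.65006544e-01]
rest [ 480.21021731 -357.644822      8.        ]
go xyz [ 6.683 -7.539 -0.854] a [-1.000e-02  1.000e-03  2.328e+00]
```

Request:
drive_tool:
  plan:
    - {"x":0.9,"y":-0.9,"z":-0.9,"az":0.4,"hand":0}
    - {"x":1.7,"y":-1.9,"z":-0.9,"az":1.0,"hand":0}
    - {"x":2.5,"y":-2.8,"z":-0.9,"az":1.6,"hand":0}
    - {"x":3.4,"y":-3.8,"z":-0.9,"az":2.3,"hand":0}
    - {"x":4.2,"y":-4.7,"z":-0.9,"az":2.3,"hand":0}
    - {"x":5.0,"y":-5.6,"z":-0.9,"az":2.3,"hand":0}
    - {"x":5.8,"y":-6.5,"z":-0.9,"az":2.3,"hand":0}
    - {"x":6.7,"y":-7.5,"z":-0.9,"az":2.3,"hand":0}

```text
invalid input
```

Request:
drive_tool:
  plan:
    - {"x":0.6,"y":-0.6,"z":-0.5,"ax":0.0,"ay":0.0,"az":0.4,"hand":60.0}
    - {"x":1.2,"y":-1.4,"z":-0.9,"ax":0.0,"ay":0.0,"az":1.0,"hand":20.0}
  grip_force: 30

```text
clock: 0.35
eef_pos: [303.8, -471.3, 240.9]
tcp_rot: [-3.141, -0.0, 0.361]
contact_force: [1.3, -0.0, 1.0]
opening: 0.693
grasp_force: 0.0
```

Request:
drive_tool:
  plan:
    - {"x":0.6,"y":-0.8,"z":0.0,"ax":0.0,"ay":0.0,"az":0.3,"hand":0.0}
    - {"x":1.2,"y":-1.7,"z":0.0,"ax":0.0,"ay":0.0,"az":0.6,"hand":0.0}
    - {"x":1.8,"y":-2.5,"z":0.0,"ax":0.0,"ay":0.0,"az":0.9,"hand":0.0}
    - {"x":2.4,"y":-3.4,"z":0.0,"ax":0.0,"ay":0.0,"az":1.3,"hand":0.0}
    - {"x":3.0,"y":-4.2,"z":0.0,"ax":0.0,"ay":0.0,"az":1.3,"hand":0.0}
    - {"x":3.6,"y":-5.1,"z":0.0,"ax":0.0,"ay":0.0,"az":1.3,"hand":0.0}
    - {"x":4.2,"y":-5.9,"z":0.0,"ax":0.0,"ay":0.0,"az":1.3,"hand":0.0}
    - {"x":4.8,"y":-6.75,"z":0.0,"ax":0.0,"ay":0.0,"az":1.3,"hand":0.0}
  grip_force: 30

```text
clock: 1.15
eef_pos: [404.2, -82.5, 241.2]
tcp_rot: [3.141, -0.001, 0.228]
contact_force: [1.5, -0.3, 0.2]
opening: 0.001
grasp_force: 0.0
```

Run:
```python
from rig import monitor, imaging
import cv2,numpy as np
s=monitor.sense(); c=imaging.camera_info("wrist");im=imaging.grab_frame("wrist")
print(s["eef_pos"],s["tcp_rot"],s["opening"],s["clock"])
cv2.imwrite("pics/w1.png",im[:,:,::-1]);np.savez("wrist1.npz",im=im,**c)
```

```text
[404.19068626 -82.53384544 241.23034231] [ 3.14130421e+00 -6.16329102e-04  2.27618218e-01] 0.0006380444491139243 1.15
```

View pics/w1.png

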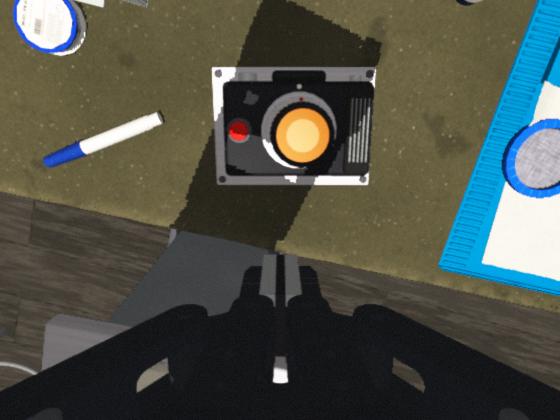

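The wrist view shows the camera square in the picture: red button at (238,131), amber lens front at (302,133), plate corners near (215,70) and (373,182), rest at the right edge near (545,158).

Run:
```python
from h import *
from rig import monitor
W=np.load("wrist1.npz");T=np.load("top0.npz");im=W["im"]
b,m=blobs(im,(0,130,70),(7,255,255),(222,115,256,148),20);print("btn",b,[onz(W,x[0],51) for x in b])
b,m=blobs(im,(8,100,120),(30,255,255),(260,90,345,180),200)
c=max(cv2.findContours(m,cv2.RETR_EXTERNAL,2)[0],key=cv2.contourArea);e=cv2.fitEllipse(c);print("glass W",e,onz(W,e[0],110))
b,m=blobs(T["im"],(5,100,100),(30,255,255),(262,260,300,295),50)
c=max(cv2.findContours(m,cv2.RETR_EXTERNAL,2)[0],key=cv2.contourArea);e2=cv2.fitEllipse(c);print("glass T",e2,onz(T,e2[0],110))
# two-ray intersection
(o1,d1),(o2,d2)=ray(W,e[0]),ray(T,e2[0]);A=np.stack([d1,-d2],1);k=np.linalg.lstsq(A,o2-o1,rcond=None)[0];print("tri",o1+k[0]*d1,o2+k[1]*d2)
# plate corners
b,m=blobs(im,(0,0,80),(179,60,255),(208,62,380,190),30)
c=np.vstack(cv2.findContours(m,cv2.RETR_EXTERNAL,2)[0]);bx=cv2.boxPoints(cv2.minAreaRect(c));
for z in (4,):
  P=np.array([onz(W,q,z) for q in bx]);print(bx.round(),P.round(),"mean",P.mean(0),[np.linalg.norm(P[i]-P[i-1]).round(1) for i in range(4)],[np.arctan2(*(P[i]-P[i-1])[1::-1]).round(3) for i in range(4)])
bw=onz(W,blobs(im,(0,130,70),(7,255,255),(222,115,256,148),20)[0][0][0],51)
s=monitor.sense()
go(s,(*bw[:2],75),0.228)
```

```text
btn [(array([238.1, 130.2]), [229, 121, 19, 20, 295])] [array([441.26676275, -33.38385952,  51.        ])]
glass W ((302.25885009765625, 134.82647705078125), (52.499229431152344, 53.9710693359375), 19.452604293823242) [453.86812432 -90.03009338 110.        ]
glass T ((279.3695068359375, 277.2288818359375), (20.452516555786133, 20.90513038635254), 14.491339683532715) [453.49357966 -89.50522794 110.        ]
tri [453.94143904 -89.92930854 111.41204012] [453.45837184 -89.53865958 111.40923881]
[[210. 184.]
 [211.  66.]
 [376.  67.]
 [375. 185.]] [[ 372.  -10.    4.]
 [ 495.   11.    4.]
 [ 532. -155.    4.]
 [ 412. -191.    4.]] mean [452.86869408 -86.26540827   4.        ] [np.float64(185.0), np.float64(124.2), np.float64(170.1), np.float64(124.4)] [np.float64(1.789), np.float64(0.168), np.float64(-1.352), np.float64(-2.854)]
go xyz [ 0.882 -0.654  3.328] a [-0.034 -0.021  0.027]
```

Request:
drive_tool:
  plan:
    - {"x":0.4,"y":-0.3,"z":0.4,"ax":0.0,"ay":0.0,"az":-1.4,"hand":0.0}
    - {"x":0.88,"y":-0.65,"z":0.8,"ax":0.0,"ay":0.0,"az":-2.8,"hand":0.0}
    - {"x":0.88,"y":-0.65,"z":1.2,"ax":0.0,"ay":0.0,"az":-4.2,"hand":0.0}
    - {"x":0.88,"y":-0.65,"z":1.5,"ax":0.0,"ay":0.0,"az":-5.6,"hand":0.0}
    - {"x":0.88,"y":-0.65,"z":1.8,"ax":0.0,"ay":0.0,"az":-7.0,"hand":0.0}
    - {"x":0.88,"y":-0.65,"z":2.1,"ax":0.0,"ay":0.0,"az":-8.4,"hand":0.0}
    - {"x":0.88,"y":-0.65,"z":2.4,"ax":0.0,"ay":0.0,"az":-9.8,"hand":0.0}
    - {"x":0.88,"y":-0.65,"z":2.6,"ax":0.0,"ay":0.0,"az":-11.2,"hand":0.0}
  grip_force: 30

```text
clock: 2.0
eef_pos: [439.0, -42.8, 110.0]
tcp_rot: [-3.14, 0.0, 1.407]
contact_force: [0.0, 0.3, -0.8]
opening: -0.0
grasp_force: 0.0
```

Request:
drive_tool:
  plan:
    - {"x":0.0,"y":0.0,"z":0.2,"ax":0.0,"ay":0.0,"az":-1.4,"hand":0.0}
    - {"x":0.0,"y":0.0,"z":0.4,"ax":0.0,"ay":0.0,"az":-2.8,"hand":0.0}
    - {"x":0.0,"y":0.0,"z":0.6,"ax":0.0,"ay":0.0,"az":-3.8,"hand":0.0}
    - {"x":0.0,"y":0.0,"z":0.7,"ax":0.0,"ay":0.0,"az":-3.8,"hand":0.0}
    - {"x":0.0,"y":0.0,"z":0.7,"ax":0.0,"ay":0.0,"az":-3.8,"hand":0.0}
    - {"x":0.0,"y":0.0,"z":0.7,"ax":0.0,"ay":0.0,"az":-3.8,"hand":0.0}
  grip_force: 30

```text
clock: 2.6
eef_pos: [439.8, -42.9, 76.2]
tcp_rot: [3.142, 0.0, 1.796]
contact_force: [0.4, -0.3, -0.2]
opening: 0.001
grasp_force: 0.0
```

Run:
```python
from h import *
from rig import monitor
s=monitor.sense();print(s["eef_pos"],s["tcp_rot"],s["qpos"])
go(s,(441,-33,58),1.8)
```

```text
[439.81429839 -42.91034928  76.2455859 ] [3.14154208e+00 1.45357556e-05 1.79627821e+00] [-1.00653380e-01  2.42029524e-01  2.12038014e+00  3.46530190e-06
  7.79130419e-01 -3.26137732e-01]
go xyz [0.188 0.067 0.365] a [ 0.     0.    -0.036]
```

Request:
drive_tool:
  plan:
    - {"x":0.19,"y":0.067,"z":0.0,"ax":0.0,"ay":0.0,"az":0.0,"hand":0.0}
    - {"x":0.19,"y":0.067,"z":0.2,"ax":0.0,"ay":0.0,"az":0.0,"hand":0.0}
    - {"x":0.19,"y":0.067,"z":0.4,"ax":0.0,"ay":0.0,"az":0.0,"hand":0.0}
    - {"x":0.19,"y":0.067,"z":0.4,"ax":0.0,"ay":0.0,"az":0.0,"hand":0.0}
  grip_force: 30

```text
clock: 3.0
eef_pos: [439.6, -32.6, 54.6]
tcp_rot: [-3.139, -0.001, 1.799]
contact_force: [-0.2, 0.2, 0.6]
opening: -0.0
grasp_force: 0.0
```

Run:
```python
from h import *
from rig import monitor,imaging
s=monitor.sense();print(s["eef_pos"],s["tcp_rot"],s["contact_force"])
c=imaging.camera_info("side");im=imaging.grab_frame("side")
w=imaging.grab_frame("wrist")
a=cv2.resize(im[180:280,290:380],(540,600),interpolation=2);b=cv2.resize(w[150:420,160:400],(260,292))
o=np.zeros((600,800,3),np.uint8);o[:,:540]=a;o[:292,540:]=b
cv2.imwrite("pics/s2.png",o[:,:,::-1])
```

```text
[439.60439755 -32.63753954  54.57797215] [-3.13919438e+00 -7.17158624e-04  1.79891114e+00] [-0.17384886  0.16015985  0.56654915]
```

View pics/s2.png

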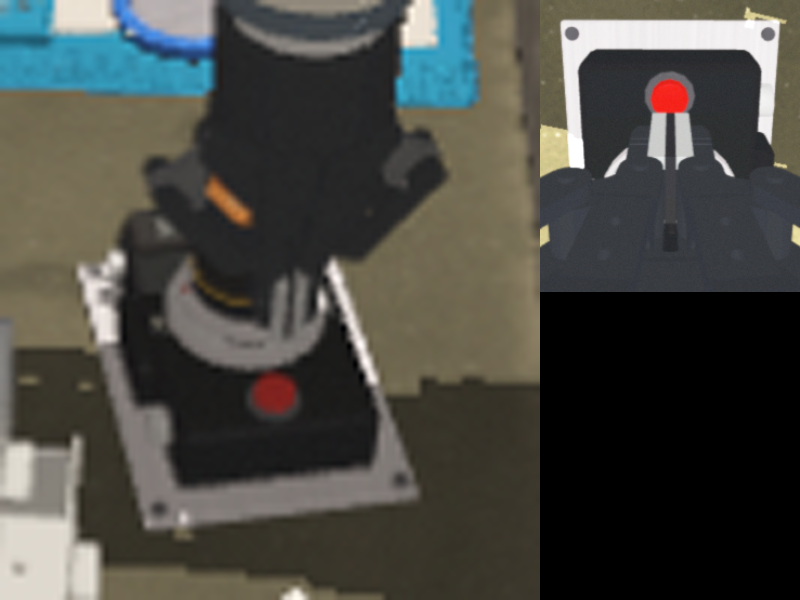

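The side crop shows the button at crop (273,393) with the fingertips seemingly short of it at (290,335). The wrist inset shows the tips at the near edge of the button. I'll check this by projection.

Run:
```python
from h import *
from rig import monitor,imaging
s=monitor.sense();print(s["eef_pos"],s["qvel"].round(3))
S=imaging.camera_info("side");W=imaging.camera_info("wrist");w=imaging.grab_frame("wrist");si=imaging.grab_frame("side")
p=s["eef_pos"];print("tcp side",proj(S,p),"crop",(proj(S,p)-[290,180])*6,"tcp wrist",proj(W,p))
b,m=blobs(w,(0,130,70),(7,255,255),(220,150,340,330),20);print(b)
c=max(cv2.findContours(m,cv2.RETR_EXTERNAL,2)[0],key=cv2.contourArea);x,y,ww,h=cv2.boundingRect(c)
q=(x+ww/2,y+ww/2-0.5);print(ww,h,"btn",onz(W,q,51),"width mm",ww*0+np.linalg.norm(onz(W,(x,y+ww/2),51)-onz(W,(x+ww,y+ww/2),51)))
b,_=blobs(si,(0,120,60),(8,255,255),(325,232,350,262),10);print([(k[0],onz(S,k[0],51)) for k in b])
print(monitor.sense()["eef_pos"])
```

```text
[440.28160563 -32.81808873  55.50721731] [-0.002 -0.012 -0.008 -0.001  0.005 -0.001]
tcp side [[335.45431898 243.01280741]] crop [[272.7259139  378.07684446]] tcp wrist [[278.44337689 244.48815377]]
[(array([278.4, 239.1]), [261, 223, 35, 32, 908])]
35 32 btn [440.12465196 -32.07573229  51.        ] width mm 17.9142713000141
[(array([335.2, 245. ]), array([440.64750455, -29.8927691 ,  51.        ]))]
[440.85610096 -32.92237013  56.02733283]
```

Request:
drive_tool:
  plan:
    - {"x":0.02,"y":0.0,"z":0.04,"ax":0.0,"ay":0.0,"az":0.0,"hand":0.0}
    - {"x":0.02,"y":0.0,"z":0.07,"ax":0.0,"ay":0.0,"az":0.0,"hand":0.0}
    - {"x":0.02,"y":0.0,"z":0.1,"ax":0.0,"ay":0.0,"az":0.0,"hand":0.0}
    - {"x":0.02,"y":0.0,"z":0.1,"ax":0.0,"ay":0.0,"az":0.0,"hand":0.0}
  grip_force: 30

```text
clock: 3.6
eef_pos: [440.5, -31.9, 50.9]
tcp_rot: [-3.141, -0.0, 1.799]
contact_force: [-0.1, -0.6, -0.4]
opening: 0.002
grasp_force: 0.0
```

Request:
drive_tool:
  plan:
    - {"x":0.0,"y":0.0,"z":0.02,"ax":0.0,"ay":0.0,"az":0.0,"hand":0.0}
    - {"x":0.0,"y":0.0,"z":0.04,"ax":0.0,"ay":0.0,"az":0.0,"hand":0.0}
    - {"x":0.0,"y":0.0,"z":0.04,"ax":0.0,"ay":0.0,"az":0.0,"hand":0.0}
  grip_force: 30

```text
clock: 3.9
eef_pos: [440.5, -31.9, 48.9]
tcp_rot: [-3.141, -0.0, 1.799]
contact_force: [-0.0, -0.1, 0.1]
opening: 0.001
grasp_force: 0.0
```

Run:
```python
from h import *
from rig import monitor,imaging
s=monitor.sense()
S=imaging.camera_info("side");im=imaging.grab_frame("side");w=imaging.grab_frame("wrist");W=imaging.camera_info("wrist")
a=cv2.resize(im[200:270,305:375],(600,600),interpolation=2);b=cv2.resize(w[200:300,230:330],(200,200))
a=np.clip(a.astype(float)*1.8,0,255).astype(np.uint8)
o=np.zeros((600,800,3),np.uint8);o[:,:600]=a;o[:200,600:]=np.clip(b*1.5,0,255)
for d in (0,20,40): print(d,(proj(S,s["eef_pos"]+[0,0,d])-[305,200])*600/70, (proj(W,s["eef_pos"]+[0,0,d])-[230,200])*2)
cv2.imwrite("pics/s3.png",o[:,:,::-1])
b,m=blobs(w,(0,130,70),(7,255,255),(220,150,340,330),20);print(b)
```

```text
0 [[258.90066015 385.85417063]] [[96.61195996 88.82985875]]
20 [[263.41642722 339.70698724]] [[ 96.36677272 120.10388348]]
40 [[268.00806349 292.56236719]] [[ 96.05754118 159.49830193]]
[(array([277.4, 242.3]), [260, 228, 36, 28, 781])]
```

View pics/s3.png

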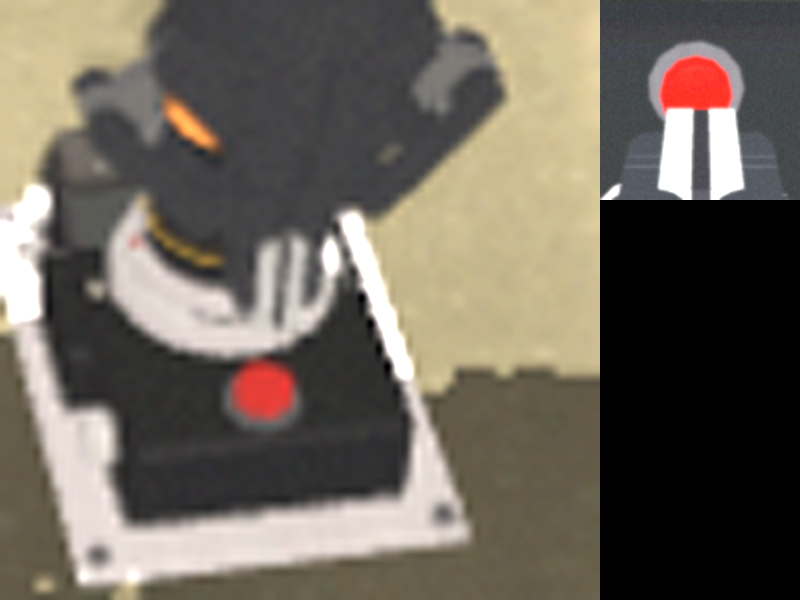

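Both views put the visible fingertips well above the reported TCP, and there is no contact force yet. I'll keep feeling downwards with small steps.

Request:
drive_tool:
  plan:
    - {"x":0.03,"y":0.0,"z":0.02,"ax":0.0,"ay":0.0,"az":0.0,"hand":0.0}
    - {"x":0.03,"y":0.0,"z":0.04,"ax":0.0,"ay":0.0,"az":0.0,"hand":0.0}
    - {"x":0.03,"y":0.0,"z":0.04,"ax":0.0,"ay":0.0,"az":0.0,"hand":0.0}
  grip_force: 30

```text
clock: 4.3
eef_pos: [440.1, -30.4, 46.9]
tcp_rot: [-3.141, -0.0, 1.799]
contact_force: [-0.5, -0.6, -0.5]
opening: -0.001
grasp_force: 0.0
```

Request:
drive_tool:
  plan:
    - {"x":0.0,"y":0.0,"z":0.02,"ax":0.0,"ay":0.0,"az":0.0,"hand":0.0}
    - {"x":0.0,"y":0.0,"z":0.04,"ax":0.0,"ay":0.0,"az":0.0,"hand":0.0}
    - {"x":0.0,"y":0.0,"z":0.04,"ax":0.0,"ay":0.0,"az":0.0,"hand":0.0}
  grip_force: 30

```text
clock: 4.6
eef_pos: [440.1, -30.4, 44.9]
tcp_rot: [-3.141, -0.0, 1.799]
contact_force: [0.2, -0.3, -0.0]
opening: -0.001
grasp_force: 0.0
```

Request:
drive_tool:
  plan:
    - {"x":-0.03,"y":0.0,"z":0.02,"ax":0.0,"ay":0.0,"az":0.0,"hand":0.0}
    - {"x":-0.03,"y":0.0,"z":0.04,"ax":0.0,"ay":0.0,"az":0.0,"hand":0.0}
    - {"x":-0.03,"y":0.0,"z":0.06,"ax":0.0,"ay":0.0,"az":0.0,"hand":0.0}
    - {"x":-0.03,"y":0.0,"z":0.06,"ax":0.0,"ay":0.0,"az":0.0,"hand":0.0}
  grip_force: 30

```text
clock: 5.0
eef_pos: [440.4, -31.9, 41.9]
tcp_rot: [-3.141, -0.0, 1.799]
contact_force: [0.4, -0.5, -0.0]
opening: -0.002
grasp_force: 0.0
```

Request:
drive_tool:
  plan:
    - {"x":0.0,"y":0.0,"z":0.015,"ax":0.0,"ay":0.0,"az":0.0,"hand":0.0}
    - {"x":0.0,"y":0.0,"z":0.03,"ax":0.0,"ay":0.0,"az":0.0,"hand":0.0}
    - {"x":0.0,"y":0.0,"z":0.03,"ax":0.0,"ay":0.0,"az":0.0,"hand":0.0}
  grip_force: 30

```text
clock: 5.3
eef_pos: [440.5, -31.9, 40.5]
tcp_rot: [-3.141, -0.0, 1.799]
contact_force: [-0.8, -0.1, 0.5]
opening: 0.002
grasp_force: 0.0
```

Request:
drive_tool:
  plan:
    - {"x":0.0,"y":0.0,"z":0.015,"ax":0.0,"ay":0.0,"az":0.0,"hand":0.0}
    - {"x":0.0,"y":0.0,"z":0.03,"ax":0.0,"ay":0.0,"az":0.0,"hand":0.0}
    - {"x":0.0,"y":0.0,"z":0.03,"ax":0.0,"ay":0.0,"az":0.0,"hand":0.0}
  grip_force: 30

```text
clock: 5.6
eef_pos: [440.5, -31.9, 38.9]
tcp_rot: [-3.141, -0.0, 1.799]
contact_force: [0.1, 0.4, -0.1]
opening: 0.002
grasp_force: 0.0
```

Request:
drive_tool:
  plan:
    - {"x":0.0,"y":0.0,"z":0.02,"ax":0.0,"ay":0.0,"az":0.0,"hand":0.0}
    - {"x":0.0,"y":0.0,"z":0.04,"ax":0.0,"ay":0.0,"az":0.0,"hand":0.0}
    - {"x":0.0,"y":0.0,"z":0.06,"ax":0.0,"ay":0.0,"az":0.0,"hand":0.0}
  grip_force: 30

```text
clock: 5.9
eef_pos: [440.6, -31.9, 36.0]
tcp_rot: [-3.142, -0.0, 1.799]
contact_force: [0.4, 0.1, 0.4]
opening: -0.0
grasp_force: 0.0
```

Run:
```python
from h import *
from rig import monitor,imaging
s=monitor.sense();print(s["eef_pos"],s["contact_force"],s["wrist_torque"])
S=imaging.camera_info("side");im=imaging.grab_frame("side");w=imaging.grab_frame("wrist")
a=cv2.resize(im[200:270,305:375],(600,600),interpolation=2)
a=np.clip(a.astype(float)*1.8,0,255).astype(np.uint8);b=cv2.resize(w[200:300,230:330],(200,200))
o=np.zeros((600,800,3),np.uint8);o[:,:600]=a;o[:200,600:]=b
cv2.imwrite("pics/s4.png",o[:,:,::-1])
for d in (0,20,40): print(d,(proj(S,s["eef_pos"]+[0,0,d])-[305,200])*600/70)
b,m=blobs(w,(0,130,70),(7,255,255),(220,150,340,330),20);print(b)
```

```text
[440.55414205 -31.88118506  35.96259119] [0.44959108 0.09174682 0.38778209] [ 0.00864574  0.01128899 -0.02542137]
0 [[255.79487317 415.26548407]]
20 [[260.25982033 369.75119738]]
40 [[264.79978918 323.25647778]]
[(array([276.3, 247.3]), [259, 237, 37, 29, 537])]
```

View pics/s4.png

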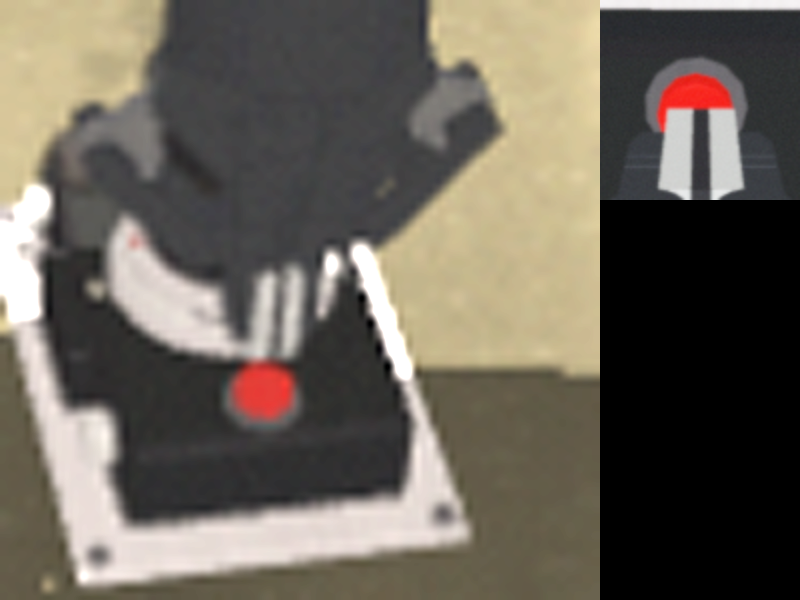

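Tips are at crop (275,355), above the button at (263,390). The two views together put the real tips about 35 mm above the reported TCP. Contact should come near a reported z of 16, so I keep feeling down.

Request:
drive_tool:
  plan:
    - {"x":0.0,"y":0.0,"z":0.06,"ax":0.0,"ay":0.0,"az":0.0,"hand":0.0}
    - {"x":0.0,"y":0.0,"z":0.12,"ax":0.0,"ay":0.0,"az":0.0,"hand":0.0}
    - {"x":0.0,"y":0.0,"z":0.18,"ax":0.0,"ay":0.0,"az":0.0,"hand":0.0}
  grip_force: 30

```text
clock: 6.3
eef_pos: [440.5, -31.9, 26.8]
tcp_rot: [-3.142, -0.0, 1.799]
contact_force: [-0.5, -0.1, -1.0]
opening: -0.003
grasp_force: 0.0
```

Request:
drive_tool:
  plan:
    - {"x":0.0,"y":0.0,"z":0.03,"ax":0.0,"ay":0.0,"az":0.0,"hand":0.0}
    - {"x":0.0,"y":0.0,"z":0.06,"ax":0.0,"ay":0.0,"az":0.0,"hand":0.0}
  grip_force: 30

```text
clock: 6.5
eef_pos: [440.5, -31.9, 23.8]
tcp_rot: [-3.141, -0.0, 1.799]
contact_force: [-0.3, -0.5, 0.2]
opening: -0.001
grasp_force: 0.0
```

Request:
drive_tool:
  plan:
    - {"x":0.0,"y":0.0,"z":0.03,"ax":0.0,"ay":0.0,"az":0.0,"hand":0.0}
    - {"x":0.0,"y":0.0,"z":0.06,"ax":0.0,"ay":0.0,"az":0.0,"hand":0.0}
  grip_force: 30

```text
clock: 6.7
eef_pos: [440.6, -31.9, 20.9]
tcp_rot: [3.142, -0.0, 1.799]
contact_force: [0.3, 0.5, 0.6]
opening: 0.001
grasp_force: 0.0
```

Request:
drive_tool:
  plan:
    - {"x":0.0,"y":0.0,"z":0.02,"ax":0.0,"ay":0.0,"az":0.0,"hand":0.0}
    - {"x":0.0,"y":0.0,"z":0.04,"ax":0.0,"ay":0.0,"az":0.0,"hand":0.0}
  grip_force: 30

```text
clock: 6.9
eef_pos: [440.6, -31.9, 19.0]
tcp_rot: [3.142, 0.0, 1.799]
contact_force: [-0.1, 0.1, 0.3]
opening: -0.002
grasp_force: 0.0
```

Request:
drive_tool:
  plan:
    - {"x":0.0,"y":0.0,"z":0.02,"ax":0.0,"ay":0.0,"az":0.0,"hand":0.0}
    - {"x":0.0,"y":0.0,"z":0.04,"ax":0.0,"ay":0.0,"az":0.0,"hand":0.0}
  grip_force: 30

```text
clock: 7.1
eef_pos: [440.6, -31.9, 17.0]
tcp_rot: [3.141, 0.0, 1.799]
contact_force: [-0.6, -0.6, 0.7]
opening: -0.0
grasp_force: 0.0
```

Request:
drive_tool:
  plan:
    - {"x":0.0,"y":0.0,"z":0.02,"ax":0.0,"ay":0.0,"az":0.0,"hand":0.0}
    - {"x":0.0,"y":0.0,"z":0.04,"ax":0.0,"ay":0.0,"az":0.0,"hand":0.0}
  grip_force: 30

```text
clock: 7.3
eef_pos: [440.6, -31.9, 15.1]
tcp_rot: [3.142, -0.0, 1.799]
contact_force: [-0.6, 0.2, 4.0]
opening: 0.005
grasp_force: 2.0
```

Request:
drive_tool:
  plan:
    - {"x":0.0,"y":0.0,"z":0.02,"ax":0.0,"ay":0.0,"az":0.0,"hand":0.0}
    - {"x":0.0,"y":0.0,"z":0.02,"ax":0.0,"ay":0.0,"az":0.0,"hand":0.0}
  grip_force: 30

```text
clock: 7.5
eef_pos: [440.6, -31.9, 14.0]
tcp_rot: [3.142, -0.0, 1.799]
contact_force: [-0.4, 0.8, 1.8]
opening: -0.0
grasp_force: 1.3
```

Request:
drive_tool:
  plan:
    - {"x":0.0,"y":0.0,"z":0.02,"ax":0.0,"ay":0.0,"az":0.0,"hand":0.0}
    - {"x":0.0,"y":0.0,"z":0.04,"ax":0.0,"ay":0.0,"az":0.0,"hand":0.0}
  grip_force: 30

```text
clock: 7.7
eef_pos: [440.6, -31.9, 12.1]
tcp_rot: [3.141, 0.0, 1.799]
contact_force: [-1.9, 0.2, 3.4]
opening: -0.003
grasp_force: 2.0
```

Request:
drive_tool:
  plan:
    - {"x":0.0,"y":0.0,"z":0.015,"ax":0.0,"ay":0.0,"az":0.0,"hand":0.0}
    - {"x":0.0,"y":0.0,"z":0.02,"ax":0.0,"ay":0.0,"az":0.0,"hand":0.0}
  grip_force: 30

```text
clock: 7.9
eef_pos: [440.7, -31.9, 11.0]
tcp_rot: [3.142, -0.0, 1.799]
contact_force: [-0.2, 0.8, 6.8]
opening: -0.003
grasp_force: 3.3
```

Request:
drive_tool:
  plan:
    - {"x":0.0,"y":0.0,"z":0.01,"ax":0.0,"ay":0.0,"az":0.0,"hand":0.0}
    - {"x":0.0,"y":0.0,"z":0.01,"ax":0.0,"ay":0.0,"az":0.0,"hand":0.0}
  grip_force: 30

```text
clock: 8.1
eef_pos: [440.7, -31.8, 10.8]
tcp_rot: [3.141, -0.0, 1.799]
contact_force: [-2.5, 0.5, 10.0]
opening: -0.001
grasp_force: 5.3
```

Request:
drive_tool:
  plan:
    - {"x":0.0,"y":0.0,"z":0.01,"ax":0.0,"ay":0.0,"az":0.0,"hand":0.0}
    - {"x":0.0,"y":0.0,"z":0.01,"ax":0.0,"ay":0.0,"az":0.0,"hand":0.0}
  grip_force: 30

```text
clock: 8.3
eef_pos: [440.7, -31.8, 10.6]
tcp_rot: [3.141, -0.0, 1.799]
contact_force: [-3.9, 1.5, 16.3]
opening: -0.003
grasp_force: 8.0
```

The button bottomed at reported z 10.6 with 16 N, so the real tip is TCP + 34 mm. Now I rise, open the hand and move over the lens.

Request:
drive_tool:
  plan:
    - {"x":0.0,"y":0.0,"z":-0.3,"ax":0.0,"ay":0.0,"az":0.0,"hand":0.0}
    - {"x":0.0,"y":0.0,"z":-0.9,"ax":0.0,"ay":0.0,"az":0.0,"hand":85.0}
    - {"x":0.0,"y":0.0,"z":-1.6,"ax":0.0,"ay":0.0,"az":0.0,"hand":85.0}
    - {"x":0.0,"y":0.0,"z":-2.0,"ax":0.0,"ay":0.0,"az":0.0,"hand":85.0}
    - {"x":-0.5,"y":-0.03,"z":-2.0,"ax":0.0,"ay":0.0,"az":0.0,"hand":85.0}
    - {"x":-1.19,"y":-0.03,"z":-2.0,"ax":0.0,"ay":0.0,"az":0.0,"hand":85.0}
    - {"x":-1.19,"y":-0.03,"z":-2.0,"ax":0.0,"ay":0.0,"az":0.0,"hand":85.0}
    - {"x":-1.19,"y":-0.03,"z":-2.0,"ax":0.0,"ay":0.0,"az":0.0,"hand":85.0}
  grip_force: 20

```text
clock: 9.1
eef_pos: [452.3, -90.6, 109.8]
tcp_rot: [-3.141, -0.0, 1.797]
contact_force: [-0.5, 0.6, 0.6]
opening: 0.995
grasp_force: 0.0
```

Run:
```python
from h import *
from rig import monitor,imaging
s=monitor.sense();print(s["eef_pos"],s["contact_force"],s["opening"])
W=imaging.camera_info("wrist");w=imaging.grab_frame("wrist");cv2.imwrite("pics/w5.png",w[:,:,::-1]);np.savez("wrist5.npz",im=w,**W)
T=imaging.camera_info("top")
b,m=blobs(w,(0,130,70),(7,255,255),None,100);print("red",[(k[0],k[1],onz(W,k[0],45)) for k in b])
b,m=blobs(w,(8,100,120),(30,255,255),(150,100,420,400),300)
c=max(cv2.findContours(m,cv2.RETR_EXTERNAL,2)[0],key=cv2.contourArea);e=cv2.fitEllipse(c);print("glass W",e,onz(W,e[0],111))
```

```text
[452.27102725 -90.59087316 109.76066415] [-0.46677696  0.6416125   0.60455893] 0.9947423643394485
red [(array([280.8, 120.3]), [267, 106, 29, 29, 635], array([440.58036796, -33.32589324,  45.        ]))]
glass W ((280.83111572265625, 245.66744995117188), (81.07161712646484, 86.05288696289062), 89.8287124633789) [453.44666202 -90.46391795 111.        ]
```

View pics/w5.png

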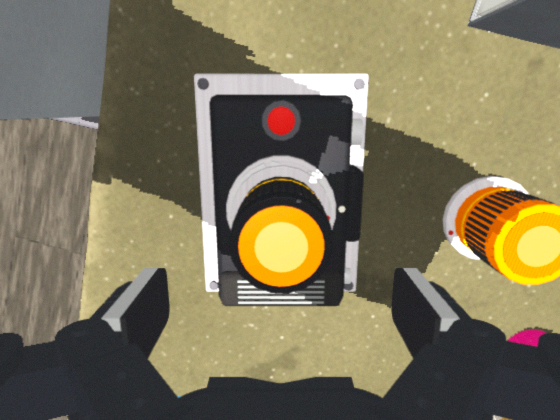

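The fingers straddle the lens evenly: tips at columns 165 and 395, lens centre at (281,246). The button is seen pressed at (281,120). Descend and grip.

Request:
drive_tool:
  plan:
    - {"x":0.0,"y":0.0,"z":0.4,"ax":0.0,"ay":0.0,"az":0.0,"hand":85.0}
    - {"x":0.0,"y":0.0,"z":0.8,"ax":0.0,"ay":0.0,"az":0.0,"hand":85.0}
    - {"x":0.0,"y":0.0,"z":1.2,"ax":0.0,"ay":0.0,"az":0.0,"hand":85.0}
    - {"x":0.0,"y":0.0,"z":1.42,"ax":0.0,"ay":0.0,"az":0.0,"hand":85.0}
    - {"x":0.0,"y":0.0,"z":1.42,"ax":0.0,"ay":0.0,"az":0.0,"hand":60.0}
    - {"x":0.0,"y":0.0,"z":1.42,"ax":0.0,"ay":0.0,"az":0.0,"hand":57.0}
    - {"x":0.0,"y":0.0,"z":1.42,"ax":0.0,"ay":0.0,"az":0.0,"hand":57.0}
    - {"x":0.0,"y":0.0,"z":1.42,"ax":0.0,"ay":0.0,"az":0.0,"hand":57.0}
  grip_force: 20

```text
clock: 9.95
eef_pos: [453.2, -90.3, 39.8]
tcp_rot: [3.14, 0.001, 1.799]
contact_force: [0.9, -0.4, -0.2]
opening: 0.665
grasp_force: 0.0
```

Request:
drive_tool:
  plan:
    - {"x":0.0,"y":0.0,"z":0.0,"ax":0.0,"ay":0.0,"az":0.0,"hand":48.0}
    - {"x":0.0,"y":0.0,"z":0.0,"ax":0.0,"ay":0.0,"az":0.0,"hand":48.0}
    - {"x":0.0,"y":0.0,"z":0.0,"ax":0.0,"ay":0.0,"az":0.0,"hand":48.0}
    - {"x":0.0,"y":0.0,"z":0.0,"ax":0.0,"ay":0.0,"az":0.0,"hand":48.0}
  grip_force: 25

```text
clock: 10.35
eef_pos: [453.1, -90.3, 39.8]
tcp_rot: [3.14, 0.0, 1.799]
contact_force: [-0.4, 1.0, 5.2]
opening: 0.604
grasp_force: 25.3
```

Request:
drive_tool:
  plan:
    - {"x":0.0,"y":0.0,"z":0.0,"ax":0.0,"ay":0.0,"az":-0.4,"hand":48.0}
    - {"x":0.0,"y":0.0,"z":0.0,"ax":0.0,"ay":0.0,"az":-1.0,"hand":48.0}
    - {"x":0.0,"y":0.0,"z":0.0,"ax":0.0,"ay":0.0,"az":-1.6,"hand":48.0}
    - {"x":0.0,"y":0.0,"z":0.0,"ax":0.0,"ay":0.0,"az":-2.2,"hand":48.0}
  grip_force: 40

```text
clock: 10.75
eef_pos: [453.3, -90.3, 39.9]
tcp_rot: [3.14, 0.001, 2.031]
contact_force: [-0.4, 1.5, 5.5]
opening: 0.596
grasp_force: 40.7
```

Run:
```python
from rig import monitor
s=monitor.sense();print(s["contact_force"],s["wrist_torque"],s["tcp_rot"],s["grasp_force"])
```

```text
[-0.39318081  1.48418478  5.53295037] [ 0.10093606  0.18044448 -0.04849656] [3.14024935e+00 8.90214847e-04 2.03141911e+00] 40.69883644580841
```

Request:
drive_tool:
  plan:
    - {"x":0.0,"y":0.0,"z":0.0,"ax":0.0,"ay":0.0,"az":-0.9,"hand":48.0}
    - {"x":0.0,"y":0.0,"z":0.0,"ax":0.0,"ay":0.0,"az":-1.8,"hand":48.0}
    - {"x":0.0,"y":0.0,"z":0.0,"ax":0.0,"ay":0.0,"az":-2.7,"hand":48.0}
    - {"x":0.0,"y":0.0,"z":0.0,"ax":0.0,"ay":0.0,"az":-3.8,"hand":48.0}
    - {"x":0.0,"y":0.0,"z":0.0,"ax":0.0,"ay":0.0,"az":-3.8,"hand":48.0}
    - {"x":0.0,"y":0.0,"z":-0.02,"ax":0.0,"ay":0.0,"az":-3.8,"hand":48.0}
    - {"x":0.0,"y":0.0,"z":-0.035,"ax":0.0,"ay":0.0,"az":-3.8,"hand":48.0}
    - {"x":0.0,"y":0.0,"z":-0.045,"ax":0.0,"ay":0.0,"az":-3.8,"hand":48.0}
  grip_force: 40

```text
clock: 11.55
eef_pos: [452.4, -90.2, 41.3]
tcp_rot: [-3.141, -0.0, 2.426]
contact_force: [-0.9, 0.1, -0.8]
opening: 0.6
grasp_force: 41.9
```

Request:
drive_tool:
  plan:
    - {"x":0.0,"y":0.0,"z":-0.01,"ax":0.0,"ay":0.0,"az":0.0,"hand":48.0}
    - {"x":0.0,"y":0.0,"z":-0.01,"ax":0.0,"ay":0.0,"az":0.0,"hand":48.0}
    - {"x":0.0,"y":0.0,"z":-0.01,"ax":0.0,"ay":0.0,"az":0.0,"hand":48.0}
  grip_force: 40

```text
clock: 11.85
eef_pos: [452.3, -90.1, 41.5]
tcp_rot: [-3.141, -0.0, 2.427]
contact_force: [1.4, -0.6, -6.6]
opening: 0.596
grasp_force: 43.5
```

Blocked there, as expected for "not there". I step on by 0.09 rad, lowering, turning and lifting lightly each time.

Request:
drive_tool:
  plan:
    - {"x":0.0,"y":0.0,"z":0.035,"ax":0.0,"ay":0.0,"az":0.0,"hand":48.0}
    - {"x":0.0,"y":0.0,"z":0.035,"ax":0.0,"ay":0.0,"az":-0.5,"hand":48.0}
    - {"x":0.0,"y":0.0,"z":0.035,"ax":0.0,"ay":0.0,"az":-0.9,"hand":48.0}
    - {"x":0.0,"y":0.0,"z":0.035,"ax":0.0,"ay":0.0,"az":-0.9,"hand":48.0}
    - {"x":0.0,"y":0.0,"z":0.01,"ax":0.0,"ay":0.0,"az":-0.9,"hand":48.0}
    - {"x":0.0,"y":0.0,"z":0.0,"ax":0.0,"ay":0.0,"az":-0.9,"hand":48.0}
    - {"x":0.0,"y":0.0,"z":0.0,"ax":0.0,"ay":0.0,"az":-0.9,"hand":48.0}
    - {"x":0.0,"y":0.0,"z":0.0,"ax":0.0,"ay":0.0,"az":-0.9,"hand":48.0}
  grip_force: 40

```text
clock: 12.65
eef_pos: [452.5, -90.2, 41.6]
tcp_rot: [-3.142, -0.0, 2.521]
contact_force: [1.1, -0.6, -10.0]
opening: 0.598
grasp_force: 44.0
```

Request:
drive_tool:
  plan:
    - {"x":0.0,"y":0.0,"z":0.035,"ax":0.0,"ay":0.0,"az":0.0,"hand":48.0}
    - {"x":0.0,"y":0.0,"z":0.035,"ax":0.0,"ay":0.0,"az":-0.5,"hand":48.0}
    - {"x":0.0,"y":0.0,"z":0.035,"ax":0.0,"ay":0.0,"az":-0.9,"hand":48.0}
    - {"x":0.0,"y":0.0,"z":0.035,"ax":0.0,"ay":0.0,"az":-0.9,"hand":48.0}
    - {"x":0.0,"y":0.0,"z":0.01,"ax":0.0,"ay":0.0,"az":-0.9,"hand":48.0}
    - {"x":0.0,"y":0.0,"z":0.0,"ax":0.0,"ay":0.0,"az":-0.9,"hand":48.0}
    - {"x":0.0,"y":0.0,"z":0.0,"ax":0.0,"ay":0.0,"az":-0.9,"hand":48.0}
    - {"x":0.0,"y":0.0,"z":0.0,"ax":0.0,"ay":0.0,"az":-0.9,"hand":48.0}
  grip_force: 40

```text
clock: 13.45
eef_pos: [452.5, -90.1, 41.6]
tcp_rot: [-3.142, -0.0, 2.615]
contact_force: [1.6, -0.5, -10.4]
opening: 0.602
grasp_force: 44.0
```

Request:
drive_tool:
  plan:
    - {"x":0.0,"y":0.0,"z":0.035,"ax":0.0,"ay":0.0,"az":0.0,"hand":48.0}
    - {"x":0.0,"y":0.0,"z":0.035,"ax":0.0,"ay":0.0,"az":-0.5,"hand":48.0}
    - {"x":0.0,"y":0.0,"z":0.035,"ax":0.0,"ay":0.0,"az":-0.9,"hand":48.0}
    - {"x":0.0,"y":0.0,"z":0.035,"ax":0.0,"ay":0.0,"az":-0.9,"hand":48.0}
    - {"x":0.0,"y":0.0,"z":0.01,"ax":0.0,"ay":0.0,"az":-0.9,"hand":48.0}
    - {"x":0.0,"y":0.0,"z":0.0,"ax":0.0,"ay":0.0,"az":-0.9,"hand":48.0}
    - {"x":0.0,"y":0.0,"z":0.0,"ax":0.0,"ay":0.0,"az":-0.9,"hand":48.0}
    - {"x":0.0,"y":0.0,"z":0.0,"ax":0.0,"ay":0.0,"az":-0.9,"hand":48.0}
  grip_force: 40

```text
clock: 14.25
eef_pos: [452.5, -90.1, 41.6]
tcp_rot: [-3.142, -0.0, 2.709]
contact_force: [0.9, -0.3, -9.3]
opening: 0.596
grasp_force: 44.1
```

Request:
drive_tool:
  plan:
    - {"x":0.0,"y":0.0,"z":0.035,"ax":0.0,"ay":0.0,"az":0.0,"hand":48.0}
    - {"x":0.0,"y":0.0,"z":0.035,"ax":0.0,"ay":0.0,"az":-0.5,"hand":48.0}
    - {"x":0.0,"y":0.0,"z":0.035,"ax":0.0,"ay":0.0,"az":-0.9,"hand":48.0}
    - {"x":0.0,"y":0.0,"z":0.035,"ax":0.0,"ay":0.0,"az":-0.9,"hand":48.0}
    - {"x":0.0,"y":0.0,"z":0.01,"ax":0.0,"ay":0.0,"az":-0.9,"hand":48.0}
    - {"x":0.0,"y":0.0,"z":0.0,"ax":0.0,"ay":0.0,"az":-0.9,"hand":48.0}
    - {"x":0.0,"y":0.0,"z":0.0,"ax":0.0,"ay":0.0,"az":-0.9,"hand":48.0}
    - {"x":0.0,"y":0.0,"z":0.0,"ax":0.0,"ay":0.0,"az":-0.9,"hand":48.0}
  grip_force: 40

```text
clock: 15.05
eef_pos: [452.5, -90.2, 41.6]
tcp_rot: [-3.142, -0.0, 2.804]
contact_force: [1.3, -0.2, -9.3]
opening: 0.598
grasp_force: 44.1
```

Request:
drive_tool:
  plan:
    - {"x":0.0,"y":0.0,"z":0.035,"ax":0.0,"ay":0.0,"az":0.0,"hand":48.0}
    - {"x":0.0,"y":0.0,"z":0.035,"ax":0.0,"ay":0.0,"az":-0.5,"hand":48.0}
    - {"x":0.0,"y":0.0,"z":0.035,"ax":0.0,"ay":0.0,"az":-0.9,"hand":48.0}
    - {"x":0.0,"y":0.0,"z":0.035,"ax":0.0,"ay":0.0,"az":-0.9,"hand":48.0}
    - {"x":0.0,"y":0.0,"z":0.01,"ax":0.0,"ay":0.0,"az":-0.9,"hand":48.0}
    - {"x":0.0,"y":0.0,"z":0.0,"ax":0.0,"ay":0.0,"az":-0.9,"hand":48.0}
    - {"x":0.0,"y":0.0,"z":0.0,"ax":0.0,"ay":0.0,"az":-0.9,"hand":48.0}
    - {"x":0.0,"y":0.0,"z":0.0,"ax":0.0,"ay":0.0,"az":-0.9,"hand":48.0}
  grip_force: 40

```text
clock: 15.85
eef_pos: [452.5, -90.2, 41.7]
tcp_rot: [3.142, -0.0, 2.898]
contact_force: [0.5, -0.2, -8.6]
opening: 0.598
grasp_force: 44.3
```

Request:
drive_tool:
  plan:
    - {"x":0.0,"y":0.0,"z":0.035,"ax":0.0,"ay":0.0,"az":0.0,"hand":48.0}
    - {"x":0.0,"y":0.0,"z":0.035,"ax":0.0,"ay":0.0,"az":-0.5,"hand":48.0}
    - {"x":0.0,"y":0.0,"z":0.035,"ax":0.0,"ay":0.0,"az":-0.9,"hand":48.0}
    - {"x":0.0,"y":0.0,"z":0.035,"ax":0.0,"ay":0.0,"az":-0.9,"hand":48.0}
    - {"x":0.0,"y":0.0,"z":0.01,"ax":0.0,"ay":0.0,"az":-0.9,"hand":48.0}
    - {"x":0.0,"y":0.0,"z":0.0,"ax":0.0,"ay":0.0,"az":-0.9,"hand":48.0}
    - {"x":0.0,"y":0.0,"z":0.0,"ax":0.0,"ay":0.0,"az":-0.9,"hand":48.0}
    - {"x":0.0,"y":0.0,"z":0.0,"ax":0.0,"ay":0.0,"az":-0.9,"hand":48.0}
  grip_force: 40

```text
clock: 16.65
eef_pos: [452.5, -90.2, 41.7]
tcp_rot: [3.142, -0.0, 2.992]
contact_force: [0.1, -0.2, -6.2]
opening: 0.604
grasp_force: 44.4
```

Run:
```python
from h import *
from rig import monitor,imaging
s=monitor.sense();print(s["contact_force"],s["wrist_torque"],s["eef_pos"])
T=imaging.camera_info("top");S=imaging.camera_info("side");o=[]
w=imaging.grab_frame("wrist")
im=imaging.grab_frame("side");a=cv2.resize(im[195:255,300:365],(520,480),interpolation=2)
o=np.hstack([np.clip(a*1.6,0,255).astype(np.uint8),cv2.resize(w[140:320,200:360],(280,480))[:, :280]])
cv2.imwrite("pics/s6.png",o[:,:,::-1])
```

```text
[ 0.11913796 -0.20004936 -6.24072609] [ 0.01277832 -0.05930999  0.05365092] [452.47256479 -90.15739336  41.69497986]
```

View pics/s6.png

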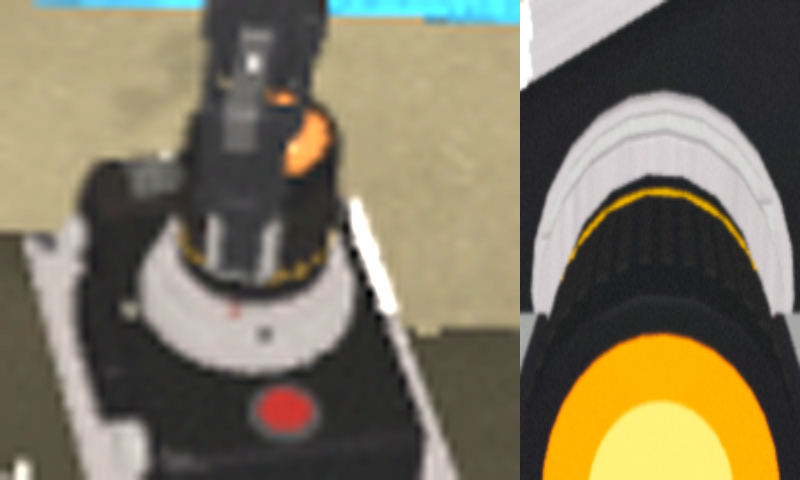

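The red index dot on the lens has moved round to (235,310), so the lens does turn with the hand. The lift is still stopped, so I carry on.

Request:
drive_tool:
  plan:
    - {"x":0.0,"y":0.0,"z":0.035,"ax":0.0,"ay":0.0,"az":0.0,"hand":48.0}
    - {"x":0.0,"y":0.0,"z":0.035,"ax":0.0,"ay":0.0,"az":-0.5,"hand":48.0}
    - {"x":0.0,"y":0.0,"z":0.035,"ax":0.0,"ay":0.0,"az":-0.9,"hand":48.0}
    - {"x":0.0,"y":0.0,"z":0.035,"ax":0.0,"ay":0.0,"az":-0.9,"hand":48.0}
    - {"x":0.0,"y":0.0,"z":0.01,"ax":0.0,"ay":0.0,"az":-0.9,"hand":48.0}
    - {"x":0.0,"y":0.0,"z":0.0,"ax":0.0,"ay":0.0,"az":-0.9,"hand":48.0}
    - {"x":0.0,"y":0.0,"z":-0.01,"ax":0.0,"ay":0.0,"az":-0.9,"hand":48.0}
    - {"x":0.0,"y":0.0,"z":-0.01,"ax":0.0,"ay":0.0,"az":-0.9,"hand":48.0}
  grip_force: 45

```text
clock: 17.55
eef_pos: [452.7, -90.2, 42.4]
tcp_rot: [-3.142, 0.0, 3.086]
contact_force: [0.2, -0.1, -2.2]
opening: 0.598
grasp_force: 47.5
```

Request:
drive_tool:
  plan:
    - {"x":0.0,"y":0.0,"z":-0.02,"ax":0.0,"ay":0.0,"az":0.0,"hand":48.0}
    - {"x":0.0,"y":0.0,"z":-0.03,"ax":0.0,"ay":0.0,"az":0.0,"hand":48.0}
    - {"x":0.0,"y":0.0,"z":-0.03,"ax":0.0,"ay":0.0,"az":0.0,"hand":48.0}
  grip_force: 45

```text
clock: 17.85
eef_pos: [452.6, -90.2, 43.9]
tcp_rot: [-3.142, 0.0, 3.087]
contact_force: [-0.1, 0.5, -1.6]
opening: 0.599
grasp_force: 47.5
```

It is free. Lift straight off.

Request:
drive_tool:
  plan:
    - {"x":0.0,"y":0.0,"z":-0.05,"ax":0.0,"ay":0.0,"az":0.0,"hand":48.0}
    - {"x":0.0,"y":0.0,"z":-0.12,"ax":0.0,"ay":0.0,"az":0.0,"hand":48.0}
    - {"x":0.0,"y":0.0,"z":-0.2,"ax":0.0,"ay":0.0,"az":0.0,"hand":48.0}
    - {"x":0.0,"y":0.0,"z":-0.3,"ax":0.0,"ay":0.0,"az":0.0,"hand":48.0}
    - {"x":0.0,"y":0.0,"z":-0.5,"ax":0.0,"ay":0.0,"az":0.0,"hand":48.0}
    - {"x":0.0,"y":0.0,"z":-0.8,"ax":0.0,"ay":0.0,"az":0.0,"hand":48.0}
    - {"x":0.0,"y":0.0,"z":-1.2,"ax":0.0,"ay":0.0,"az":0.0,"hand":48.0}
    - {"x":0.0,"y":0.0,"z":-1.2,"ax":0.0,"ay":0.0,"az":0.0,"hand":48.0}
  grip_force: 50

```text
clock: 18.65
eef_pos: [454.5, -90.6, 106.4]
tcp_rot: [-3.141, 0.005, 3.087]
contact_force: [0.2, -0.7, -2.3]
opening: 0.6
grasp_force: 52.3
```

Run:
```python
from h import *
from rig import monitor,imaging
s=monitor.sense();print(s["eef_pos"],s["contact_force"],s["qpos"])
T=imaging.camera_info("top");t=imaging.grab_frame("top")
for nm,C,im,box in (("T",T,t,(365,240,425,300)),("W1",np.load("wrist1.npz"),np.load("wrist1.npz")["im"],(495,105,560,210))):
    b,m=blobs(im,(105,140,60),(122,255,255),box,15)
    gray=blobs(im,(0,0,60),(179,255,255),box)[1]
    # inner floor: hole of the blue rim = child contour
    cs,h=cv2.findContours(m,cv2.RETR_CCOMP,cv2.CHAIN_APPROX_NONE)
    for c,hh in zip(cs,h[0]):
        if len(c)>40:
            e=cv2.fitEllipse(c);P=onz(C,e[0],10 if hh[3]<0 else 8)
            print(nm,"outer" if hh[3]<0 else "inner",np.round(e[0],1),np.round(e[1],1),P.round(1))
go(s,(480,-358,s["eef_pos"][2]))
```

```text
[454.46547962 -90.57545474 106.36496293] [ 0.15475791 -0.7255217  -2.33861175] [-1.99966350e-01  2.19792885e-01  2.05805751e+00  9.76268736e-06
  8.59133452e-01 -1.71593892e+00]
T outer [392.9 268.4] [32.8 34.7] [ 481.  -354.3   10. ]
T inner [393.5 268.4] [28.7 29.8] [ 481.1 -356.1    8. ]
W1 outer [542.4 158.3] [66.7 77.1] [ 481.2 -354.    10. ]
go xyz [-0.803 -5.312  0.007] a [-0.006  0.044 -0.   ]
```

Request:
drive_tool:
  plan:
    - {"x":-0.1,"y":-0.4,"z":0.0,"ax":0.0,"ay":0.0,"az":0.0,"hand":48.0}
    - {"x":-0.2,"y":-0.9,"z":0.0,"ax":0.0,"ay":0.0,"az":0.0,"hand":48.0}
    - {"x":-0.3,"y":-1.5,"z":0.0,"ax":0.0,"ay":0.0,"az":0.0,"hand":48.0}
    - {"x":-0.4,"y":-2.1,"z":0.0,"ax":0.0,"ay":0.0,"az":0.0,"hand":48.0}
    - {"x":-0.5,"y":-2.7,"z":0.0,"ax":0.0,"ay":0.0,"az":0.0,"hand":48.0}
    - {"x":-0.6,"y":-3.2,"z":0.0,"ax":0.0,"ay":0.0,"az":0.0,"hand":48.0}
    - {"x":-0.7,"y":-3.5,"z":0.0,"ax":0.0,"ay":0.0,"az":0.0,"hand":48.0}
    - {"x":-0.7,"y":-3.5,"z":0.0,"ax":0.0,"ay":0.0,"az":0.0,"hand":48.0}
  grip_force: 50

```text
clock: 19.5
eef_pos: [478.2, -268.2, 103.1]
tcp_rot: [-3.142, -0.0, 3.085]
contact_force: [0.1, -0.3, -1.0]
opening: 0.597
grasp_force: 52.7
```

Run:
```python
from h import *
from rig import monitor,imaging
s=monitor.sense();print(s["eef_pos"],s["contact_force"],s["qvel"].round(2))
C=imaging.camera_info("wrist");im=imaging.grab_frame("wrist");cv2.imwrite("pics/w7.png",im[:,:,::-1]);np.savez("wrist7.npz",im=im,**C)
print("expect",proj(C,[481,-356,10]))
b,m=blobs(im,(105,140,60),(122,255,255),None,15)
cs,h=cv2.findContours(m,cv2.RETR_CCOMP,cv2.CHAIN_APPROX_NONE)
for c,hh in zip(cs,h[0]):
    if len(c)>80:
        e=cv2.fitEllipse(c);P=onz(C,e[0],10 if hh[3]<0 else 8)
        print("outer" if hh[3]<0 else "inner",np.round(e[0],1),np.round(e[1],1),P.round(1))
b,m=blobs(im,(8,100,120),(30,255,255),(200,150,360,400),300)
c=max(cv2.findContours(m,cv2.RETR_EXTERNAL,2)[0],key=cv2.contourArea);e=cv2.fitEllipse(c);print("glass",e,[onz(C,e[0],z) for z in (170,176,182)])
```

```text
[ 478.21020185 -268.23095694  103.12637542] [ 0.14579337 -0.29052697 -1.01186374] [ 0.03 -0.02  0.04  0.01  0.01  0.03]
expect [[162.96365741 209.78214478]]
outer [161.5 209. ] [108.6 116.9] [ 480.3 -357.    10. ]
inner [163.4 208. ] [86.2 91.2] [ 480.2 -356.1    8. ]
glass ((280.05157470703125, 324.5500183105469), (116.89500427246094, 135.4312744140625), 89.9281997680664) [array([ 481.64033922, -268.97748981,  170.        ]), array([ 477.85558521, -268.76206546,  176.        ]), array([ 474.07083119, -268.54664112,  182.        ])]
```

View pics/w7.png

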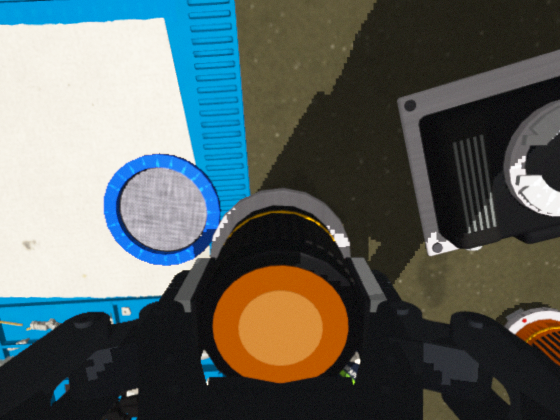

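The wrist view shows the rest at (162,209), clear, with the lens upright in the hand. The rest centre is (480.3,-356.3), which agrees with the top view.

Request:
drive_tool:
  plan:
    - {"x":-0.05,"y":-0.5,"z":0.0,"ax":0.0,"ay":0.0,"az":0.0,"hand":48.0}
    - {"x":-0.1,"y":-1.1,"z":0.0,"ax":0.0,"ay":0.0,"az":0.0,"hand":48.0}
    - {"x":-0.14,"y":-1.6,"z":0.0,"ax":0.0,"ay":0.0,"az":0.0,"hand":48.0}
    - {"x":-0.14,"y":-1.755,"z":0.2,"ax":0.0,"ay":0.0,"az":0.0,"hand":48.0}
    - {"x":-0.14,"y":-1.755,"z":0.6,"ax":0.0,"ay":0.0,"az":0.0,"hand":48.0}
    - {"x":-0.14,"y":-1.755,"z":1.0,"ax":0.0,"ay":0.0,"az":0.0,"hand":48.0}
    - {"x":-0.14,"y":-1.755,"z":1.3,"ax":0.0,"ay":0.0,"az":0.0,"hand":48.0}
    - {"x":-0.14,"y":-1.755,"z":1.3,"ax":0.0,"ay":0.0,"az":0.0,"hand":48.0}
  grip_force: 50

```text
clock: 20.35
eef_pos: [478.5, -352.5, 36.2]
tcp_rot: [3.139, -0.004, 3.087]
contact_force: [-0.4, 0.6, -2.4]
opening: 0.599
grasp_force: 52.9
```

Request:
drive_tool:
  plan:
    - {"x":0.0,"y":0.0,"z":0.0,"ax":0.0,"ay":0.0,"az":0.0,"hand":48.0}
    - {"x":0.0,"y":0.0,"z":0.1,"ax":0.0,"ay":0.0,"az":0.0,"hand":48.0}
    - {"x":0.0,"y":0.0,"z":0.2,"ax":0.0,"ay":0.0,"az":0.0,"hand":48.0}
    - {"x":0.0,"y":0.0,"z":0.25,"ax":0.0,"ay":0.0,"az":0.0,"hand":48.0}
    - {"x":0.0,"y":0.0,"z":0.25,"ax":0.0,"ay":0.0,"az":0.0,"hand":48.0}
  grip_force: 50

```text
clock: 20.85
eef_pos: [479.9, -354.7, 26.0]
tcp_rot: [3.141, -0.0, 3.087]
contact_force: [0.2, -0.5, -1.8]
opening: 0.599
grasp_force: 52.9
```

Correct 1.6 mm in y, then lower to about 10.

Request:
drive_tool:
  plan:
    - {"x":0.0,"y":-0.03,"z":0.06,"ax":0.0,"ay":0.0,"az":0.0,"hand":48.0}
    - {"x":0.0,"y":-0.03,"z":0.14,"ax":0.0,"ay":0.0,"az":0.0,"hand":48.0}
    - {"x":0.0,"y":-0.03,"z":0.22,"ax":0.0,"ay":0.0,"az":0.0,"hand":48.0}
    - {"x":0.0,"y":-0.03,"z":0.28,"ax":0.0,"ay":0.0,"az":0.0,"hand":48.0}
    - {"x":0.0,"y":-0.03,"z":0.28,"ax":0.0,"ay":0.0,"az":0.0,"hand":48.0}
    - {"x":0.0,"y":-0.03,"z":0.28,"ax":0.0,"ay":0.0,"az":0.0,"hand":48.0}
  grip_force: 50

```text
clock: 21.45
eef_pos: [480.0, -356.3, 12.2]
tcp_rot: [3.141, -0.0, 3.087]
contact_force: [0.6, 0.7, -1.5]
opening: 0.597
grasp_force: 52.9
```

Request:
drive_tool:
  plan:
    - {"x":0.0,"y":0.0,"z":0.02,"ax":0.0,"ay":0.0,"az":0.0,"hand":48.0}
    - {"x":0.0,"y":0.0,"z":0.04,"ax":0.0,"ay":0.0,"az":0.0,"hand":48.0}
    - {"x":0.0,"y":0.0,"z":0.04,"ax":0.0,"ay":0.0,"az":0.0,"hand":48.0}
  grip_force: 50

```text
clock: 21.75
eef_pos: [480.0, -356.3, 10.2]
tcp_rot: [3.142, -0.0, 3.087]
contact_force: [0.4, 0.2, -2.0]
opening: 0.595
grasp_force: 52.9
```

Request:
drive_tool:
  plan:
    - {"x":0.0,"y":0.0,"z":0.02,"ax":0.0,"ay":0.0,"az":0.0,"hand":48.0}
    - {"x":0.0,"y":0.0,"z":0.04,"ax":0.0,"ay":0.0,"az":0.0,"hand":48.0}
    - {"x":0.0,"y":0.0,"z":0.04,"ax":0.0,"ay":0.0,"az":0.0,"hand":48.0}
  grip_force: 50

```text
clock: 22.05
eef_pos: [480.0, -356.3, 8.2]
tcp_rot: [3.141, -0.0, 3.087]
contact_force: [-0.5, 1.2, -2.2]
opening: 0.6
grasp_force: 52.9
```

Request:
drive_tool:
  plan:
    - {"x":0.0,"y":0.0,"z":0.01,"ax":0.0,"ay":0.0,"az":0.0,"hand":48.0}
    - {"x":0.0,"y":0.0,"z":0.02,"ax":0.0,"ay":0.0,"az":0.0,"hand":48.0}
    - {"x":0.0,"y":0.0,"z":0.02,"ax":0.0,"ay":0.0,"az":0.0,"hand":48.0}
  grip_force: 50

```text
clock: 22.35
eef_pos: [480.1, -356.3, 7.3]
tcp_rot: [-3.142, 0.0, 3.087]
contact_force: [-0.3, -0.0, -0.9]
opening: 0.598
grasp_force: 53.0
```

Request:
drive_tool:
  plan:
    - {"x":0.0,"y":0.0,"z":0.01,"ax":0.0,"ay":0.0,"az":0.0,"hand":48.0}
    - {"x":0.0,"y":0.0,"z":0.02,"ax":0.0,"ay":0.0,"az":0.0,"hand":48.0}
    - {"x":0.0,"y":0.0,"z":0.02,"ax":0.0,"ay":0.0,"az":0.0,"hand":48.0}
  grip_force: 50

```text
clock: 22.65
eef_pos: [480.1, -356.4, 7.3]
tcp_rot: [-3.142, 0.0, 3.087]
contact_force: [-3.5, 2.6, 10.4]
opening: 0.595
grasp_force: 53.9
```

Request:
drive_tool:
  plan:
    - {"x":0.0,"y":0.0,"z":0.01,"ax":0.0,"ay":0.0,"az":0.0,"hand":48.0}
    - {"x":0.0,"y":0.0,"z":0.01,"ax":0.0,"ay":0.0,"az":0.0,"hand":48.0}
  grip_force: 50

```text
clock: 22.85
eef_pos: [480.2, -356.4, 7.3]
tcp_rot: [-3.141, 0.0, 3.087]
contact_force: [-4.8, 3.6, 15.6]
opening: 0.601
grasp_force: 54.4
```

It is standing on the floor of the rest. I relieve the push, then open and rise straight.

Request:
drive_tool:
  plan:
    - {"x":0.0,"y":0.0,"z":-0.015,"ax":0.0,"ay":0.0,"az":0.0,"hand":48.0}
    - {"x":0.0,"y":0.0,"z":-0.03,"ax":0.0,"ay":0.0,"az":0.0,"hand":48.0}
    - {"x":0.0,"y":0.0,"z":-0.03,"ax":0.0,"ay":0.0,"az":0.0,"hand":48.0}
  grip_force: 30

```text
clock: 23.15
eef_pos: [480.1, -356.4, 7.3]
tcp_rot: [-3.141, 0.0, 3.087]
contact_force: [-0.5, 0.8, 2.5]
opening: 0.596
grasp_force: 52.9
```

Request:
drive_tool:
  plan:
    - {"x":0.0,"y":0.0,"z":0.0,"ax":0.0,"ay":0.0,"az":0.0,"hand":56.0}
    - {"x":0.0,"y":0.0,"z":0.0,"ax":0.0,"ay":0.0,"az":0.0,"hand":66.0}
    - {"x":0.0,"y":0.0,"z":0.0,"ax":0.0,"ay":0.0,"az":0.0,"hand":82.0}
    - {"x":0.0,"y":0.0,"z":0.0,"ax":0.0,"ay":0.0,"az":0.0,"hand":82.0}
    - {"x":0.0,"y":0.0,"z":0.0,"ax":0.0,"ay":0.0,"az":0.0,"hand":82.0}
  grip_force: 30

```text
clock: 23.65
eef_pos: [480.0, -356.3, 7.3]
tcp_rot: [-3.142, 0.0, 3.087]
contact_force: [0.6, -1.0, 0.5]
opening: 0.959
grasp_force: 0.0
```

Request:
drive_tool:
  plan:
    - {"x":0.0,"y":0.0,"z":-0.3,"ax":0.0,"ay":0.0,"az":0.0,"hand":82.0}
    - {"x":0.0,"y":0.0,"z":-0.8,"ax":0.0,"ay":0.0,"az":0.0,"hand":82.0}
    - {"x":0.0,"y":0.0,"z":-1.4,"ax":0.0,"ay":0.0,"az":0.0,"hand":82.0}
    - {"x":0.0,"y":0.0,"z":-2.0,"ax":0.0,"ay":0.0,"az":0.0,"hand":82.0}
    - {"x":0.0,"y":0.0,"z":-2.6,"ax":0.0,"ay":0.0,"az":0.0,"hand":82.0}
    - {"x":0.0,"y":0.0,"z":-3.0,"ax":0.0,"ay":0.0,"az":0.0,"hand":82.0}
    - {"x":0.0,"y":0.0,"z":-3.0,"ax":0.0,"ay":0.0,"az":0.0,"hand":82.0}
  grip_force: 30

```text
clock: 24.35
eef_pos: [481.8, -357.7, 161.7]
tcp_rot: [-3.138, 0.005, 3.087]
contact_force: [-0.0, -1.0, 1.0]
opening: 0.962
grasp_force: 0.0
```

Run:
```python
from h import *
from rig import monitor,imaging
s=monitor.sense();print(s["eef_pos"],s["contact_force"],s["opening"],s["clock"])
for n in ("wrist","side"):
    C=imaging.camera_info(n);im=imaging.grab_frame(n)
    q=proj(C,[480,-356,78])[0];x,y=q.astype(int)
    b,m=blobs(im,(8,90,80),(30,255,255),(max(0,x-70),max(0,y-70),x+70,y+70),15);print(n,q,[(k[0],k[1],onz(C,k[0],78).round(1)) for k in sorted(b,key=lambda k:-k[1][4])[:2]])
```

```text
[ 481.79858595 -357.66178289  161.74037434] [-0.0276635  -1.0418111   0.95694856] 0.9621237639948241 24.35
wrist [283.20609028 199.39745809] [(array([282. , 200.5]), [252, 172, 61, 58, 2762], array([ 480.8, -356.9,   78. ])), (array([278.8, 157.9]), [264, 156, 31, 7, 57], array([ 450.3, -357.4,   78. ]))]
side [322.56782943 163.33014129] [(array([273.9, 225.5]), [264, 219, 21, 13, 236], array([605.4, -64.6,  78. ])), (array([260.9, 109.8]), [252, 104, 17, 14, 125], array([ 707.2, -673.1,   78. ]))]
```

The wrist camera finds the lens top at (480.8,-356.9), round and at the expected height, so it stands upright in the rest and the arm is clear.

```bash
python3 -c "
from rig import r
print(r.sign_off())"
```

```text
the job is handed in; nothing more can be done
None
```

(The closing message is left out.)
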